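Open the short pop-button canister

ROBOT

A 6-joint arm with a two-finger parallel gripper is mounted at the origin on the work surface. World frame = base frame: x ahead of the robot, y to its left, z up, the work surface at z = 0. Lengths are in m, angles in degrees, forces in N, time in s.
With the tool pointing down it reaches from about 0.375 to 0.75 m from the base axis. Payload 9 kg.
Tool frame: the origin (TCP) lies where the fingers leave the gripper's body, on its centre line; the fingertips stand 73 mm ahead of it and the grasp point (between the pads) lies 54 mm ahead of it (robot.tip_reach is the distance from the TCP to the fingertips, in m); z points along the fingers, y is the direction in which the jaws open and shut (so a half turn about z gives the same grasp; the last joint's range is limited). The gripper opens to 85 mm and grips with 20 to 120 N. Pads are 22 mm wide; open, the fingers measure 114 mm over their backs; the gripper's body (76 mm by 85 mm) begins 54 mm behind the grasp point. The pads swing forward as they close: fully open they stand 13 mm farther back than shut.
Start: joints at [-81.744, 5.964, 5.575, 89.605, 0, 77.527], TCP at [0.212, -0.561, 0.304] pointing down, gripper open.
Joint ranges: [-171.21, 171.21], [-48.23, 106.86], [-62.78, 66.21], [-105.2, 120.99], [-86.42, 89.51], [-180, 180]. Speed limits (degrees/s): [127.2, 127.2, 147.25, 180, 180, 180].

INTERFACE

Orientations are given as [roll, pitch, yaw] about the fixed x, y, z axes, in that order (R = Rz(yaw) Ry(pitch) Rx(roll)).
In Python, from plant import robot gives the robot as it stands. Calls block until the motion is done:
- robot.move_pose(position, orientation): joint-space move of the TCP to a pose.
- robot.line_to(position, vel=0.15, rotation=None, guard=None): straight line of the TCP; rotation=None keeps the orientation; vel is the mean speed in m/s. With guard (N) it stops when the force on the tool has changed by that much, and returns True; else False.
- robot.goto_joints(angles): joint-space move.
- robot.set_gripper(opening): finger opening in m; the grip force is fixed at half the most; returns when the fingers have stopped.
- robot.pause(seconds).
- robot.ik(position, orientation): joint angles nearest the present ones, or None.
- robot.observe(): the state.
- robot.grab_frame(name): name is "scene" or "side" or "wrist"; returns the picture (384x512x3 uint8, blue, green, red); there is no depth.
- robot.get_calibration(name): a dict with "vertical_fov" (degrees; the focal length in pixels is half the picture's height over the tangent of half this angle, whatever the lens; pixels are square), "cx", "cy" (the principal point, pixels), "rvec" (rotation vector, rad) and "tvec" (3), from world to camera coordinates, as OpenCV has them. Camera axes: x right, y down, z forward; pixel columns grow to the right and rows downward; lengths in m; the calibration is good to about 2 mm. The wrist camera is an equidistant fisheye: a pixel r from the principal point sees the ray r / f radians off the axis. A picture is of the moment at which its call begins: read the wrist's pose just before it. get_calibration takes no time and is no camera call; for the wrist camera it gives the pose at the moment of the call.
A pose or a line that the arm cannot do raises robot.IKError and nothing moves.
- robot.job_done(): hands the job in, once; it reports no verdict.
The state is a dict: "time": time; "q": joint angles; "qvel": joint speeds; "joint_torque": joint torques, N m; "tool_pos": TCP position; "tcp_rot": TCP orientation; "ft_force": force on the tool from outside, world axes, zero at the start; "torque": the same for the moment, N m; "gripper_width": finger opening in m.
Only numpy, scipy, OpenCV 4.12 (cv2) and the standard library are available. Lean on these libraries where they do the work, as an engineer would, in place of code of your own. Each camera call takes 0.05 s, during which the arm holds its last target. There are 200 camera calls.

TASK

Open the short square canister: press the round button in its lid down until it springs up, then lift the lid off by the raised button and set it down gently, button up, in the middle of the round cork mat. Leave the tall square canister shut.

Things in the scene. Friction and masses are not known exactly. Their poses are not given: they have to be found in the camera images.
- short_lid: White lid of the short square clear canister of biscuits (112 mm square, 90 mm high, fixed): plate 116 x 116 x 10 mm over a plug 99 x 99 x 22 mm, loose by 2.5 mm in the mouth; about 0.2 kg, too wide to grasp by its sides. Origin: centre of the plug's underside, z up, x and y along the sides; the plate's top face is 32 mm above it. Shut, the origin is 68 mm above the table. Button in the middle.
- short_crown (a point): Crown of the round aluminium button, 40 mm in diameter with a low dome, in the middle of the short lid; moves with it. Shut, only the dome shows, crown 6 mm above the plate's top face. Sprung out, the crown is 31 mm above that face and the button's upright side is bare for 25 mm: the lid's handle, gripped from above in any direction with the fingertips just over the plate.
- short_button (a joint): Height of the short lid's button in m: 0 shut, -0.005 pressed fully in (hard stop), 0.025 sprung out. Pressing takes about 4 N; about 5 mm down it unlatches, then follows the finger up and springs out within half a second of the finger leaving. Let go earlier, it returns to 0. Once out it does not latch again: pushed down, it springs up.
- mat: Round cork mat, 170 mm in diameter and 8 mm thick, flat on the table and fixed. Origin: centre of its underside; its top face is 8 mm above that. The lid stands on it on its plug.
- tall_button (a joint): Height in m of the like button in the lid of the tall square clear canister (112 mm square, 170 mm high over its lid, full of wrapped bars, fixed): 0 shut, and to be left so. The two canisters and the mat stand in a row across the table in any order, their centres at least 190 mm apart.
Not all that is in view belongs to the job. What is shaped like the short_lid but orange or pink is not meant.

How it is judged:
By the outcome, as a careful person would: the job done as asked, in the order asked, and still so for the second after the job is handed in, with the robot touching nothing.
It also fails if it takes over 48 s, if anything falls off the work surface, if the arm or the gripper's body presses on something with over 40 N, if the wrist force passes 120 N, or if a joint passes its speed limit or range.

## Working session

There is one attempt and no reset: what is moved stays moved. The work goes in short steps, each a Python script; the robot and the scene stay as the last script left them, time stands still between calls to the robot, and variables do not carry over. Pictures are saved under pics/ and viewed, about 8 in all and at most 12, crops included, and the job is handed in when it is done.

```bash
ls; mkdir -p pics
cat > h.py <<'E'
import numpy as np, cv2
from plant import robot
def cal(n):
    c=robot.get_calibration(n); R,_=cv2.Rodrigues(np.array(c["rvec"],float)); t=np.array(c["tvec"],float).ravel()
    f=192/np.tan(np.radians(c["vertical_fov"])/2); return R,t,f,c["cx"],c["cy"]
def ray(C,n,u,v):
    R,t,f,cx,cy=C; x,y=u-cx,v-cy
    if n=="wrist":
        r=np.hypot(x,y)+1e-9; a=r/f; d=np.array([x/r*np.sin(a),y/r*np.sin(a),np.cos(a)])
    else: d=np.array([x/f,y/f,1])
    return -R.T@t, R.T@d
def at_z(C,n,u,v,z):
    o,d=ray(C,n,u,v); return o+d*(z-o[2])/d[2]
def proj(C,n,p):
    R,t,f,cx,cy=C; q=R@np.array(p)+t
    if n=="wrist":
        s=np.hypot(q[0],q[1])+1e-12; a=np.arctan2(s,q[2]); return np.array([cx+f*a*q[0]/s,cy+f*a*q[1]/s])
    return np.array([cx+f*q[0]/q[2],cy+f*q[1]/q[2]])
E
python3 - <<'E'
from h import *
for n in("scene","side"):
    C=cal(n); print(n,-C[0].T@C[1],C[0][2],C[2:]); cv2.imwrite(f"pics/{n}0.png",robot.grab_frame(n))
a=cv2.imread("pics/scene0.png");print(robot.observe()["tcp_rot"],robot.observe()["time"])
E
```

```text
pics
scene [ 0.95669187 -0.07582313  0.85511703] [-0.61695891  0.10663912 -0.77973701] (np.float64(430.25297702230586), 259.1886202097379, 191.22058563175122)
side [-0.09715572  0.7680618   0.64453159] [ 0.45652941 -0.7303087  -0.50816345] (np.float64(426.009352122819), 246.4533438320334, 195.68662793927146)
[-1.79931995e+02 -1.43001081e-02  2.07271245e+01] 0.1
```

View pics/scene0.png

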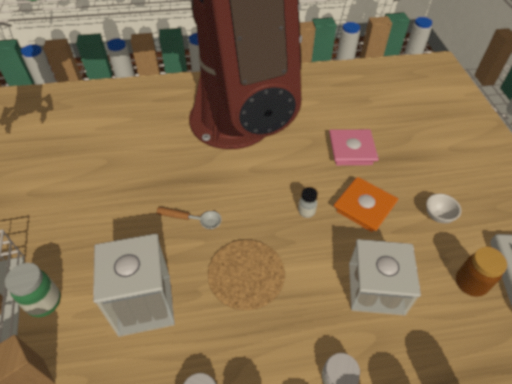

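View pics/side0.png

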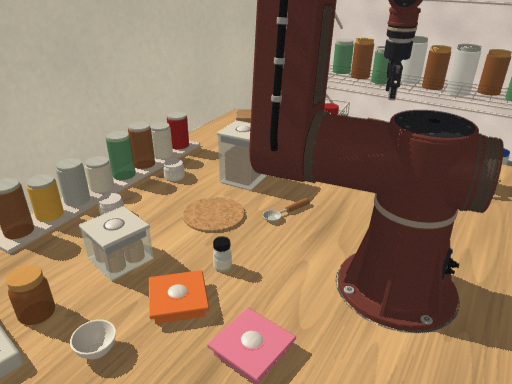

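The scene view shows the short canister on the right (crown about 388,266), the mat in the middle (246,273) and the tall canister on the left (127,265). The side view agrees: short crown at (114,225), mat at (213,214), tall canister behind it.

Run:
```python
from h import *
S=cal("scene");D=cal("side")
print("crown",at_z(S,"scene",388,266,.104),at_z(D,"side",114,225,.104))
print("tall",at_z(S,"scene",127,265,.174))
a=cv2.imread("pics/scene0.png")
for n,C,f in(("scene",S,"scene0"),("side",D,"side0")):
    a=cv2.imread(f"pics/{f}.png")
    u,v=(246,273) if n=="scene" else (213,214)
    print("mat",at_z(C,n,u,v,.008))
for p in((357,242),(413,243),(418,294),(352,290)): print(at_z(S,"scene",*p,.1))
for p in((116,208),(150,227),(112,246),(82,226)): print(at_z(D,"side",*p,.1))
```

```text
crown [0.58534037 0.24987903 0.104     ] [0.57186117 0.25713802 0.104     ]
tall [ 0.55072241 -0.24069971  0.174     ]
mat [ 0.50929896 -0.02356967  0.008     ]
mat [ 0.500287   -0.01453616  0.008     ]
[0.52049351 0.20686752 0.1       ]
[0.53948964 0.32106827 0.1       ]
[0.64916689 0.28800903 0.1       ]
[0.62289397 0.16588524 0.1       ]
[0.62715703 0.20000508 0.1       ]
[0.50237785 0.21637101 0.1       ]
[0.52162002 0.31043535 0.1       ]
[0.63490776 0.29413538 0.1       ]
```

Run:
```python
from h import *
for i,p in enumerate([(0.505,-0.02,0.33),(0.578,0.252,0.30)]):
    best=None
    robot.move_pose(p,[180,0,20]); robot.pause(.2)
    C=cal("wrist"); np.save(f"w{i}.npy",np.array(list(C),dtype=object),allow_pickle=True)
    cv2.imwrite(f"pics/w{i}.png",robot.grab_frame("wrist"))
    print(-C[0].T@C[1],C[0][2],C[2:],robot.observe()["q"][5],robot.observe()["time"])
a=np.hstack([cv2.imread(f"pics/w{i}.png")[:,:] for i in(0,1)]); cv2.imwrite("pics/w.png",cv2.resize(a,(800,300)))
```

```text
[0.58362974 0.00662188 0.3996287 ] [-0.30136452 -0.11080175 -0.94704931] (np.float64(297.3186396354542), 254.50938855547085, 198.47026008946486) 142.86878915168606 2.55
[0.65691917 0.27778059 0.37030561] [-0.30064648 -0.11051922 -0.94731051] (np.float64(297.3186396354542), 254.50938855547085, 198.47026008946486) 171.68233895583387 3.8917
```

View pics/w0.png

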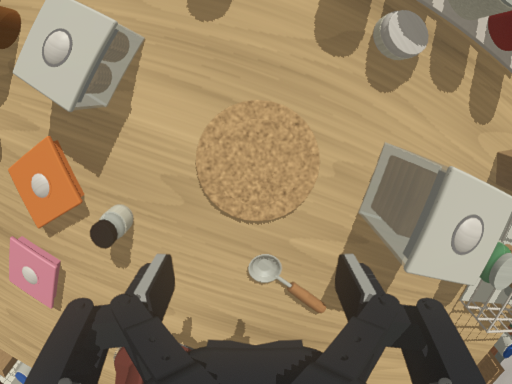

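View pics/w1.png

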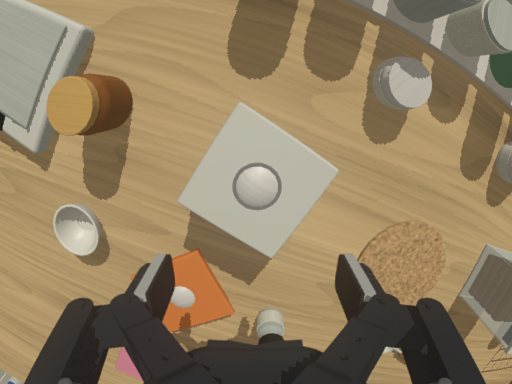

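Wrist views: in the first the mat is centred at (258,161). In the second the short button is centred at (257,187), with lid corners at (240,103), (337,171), (271,257) and (179,201).

Run:
```python
from h import *
W0,W1=[tuple(np.load(f"w{i}.npy",allow_pickle=True)) for i in(0,1)]
a=cv2.imread("pics/w0.png");h=cv2.cvtColor(a,cv2.COLOR_BGR2HSV)
edge=[at_z(W0,"wrist",*p,.008) for p in((196,160),(320,158),(262,99),(255,223),(215,118),(302,118),(300,206),(212,200))]
P=np.array(edge)[:,:2]
A=np.c_[2*P,np.ones(len(P))];s=np.linalg.lstsq(A,(P**2).sum(1),rcond=None)[0];print("mat fit",s[:2],np.sqrt(s[2]+s[:2]@s[:2]))
print("mat",at_z(W0,"wrist",258,161,.008))
print("btn",at_z(W1,"wrist",257,187,.103),"from w0",at_z(W0,"wrist",57,47,.103))
c=np.array([at_z(W1,"wrist",*p,.1) for p in((240,103),(337,171),(271,257),(179,201))]);print(c,c.mean(0),np.linalg.norm(np.roll(c,1,0)-c,axis=1))
S=cal("scene");D=cal("side")
for p in (c.mean(0)+[0,0,.004],[*s[:2],.008]): print(proj(S,"scene",p),proj(D,"side",p))
```

```text
mat fit [ 0.50737932 -0.02744666] 0.08482104692026635
mat [ 0.51045822 -0.02546584  0.008     ]
btn [0.58354911 0.24826911 0.103     ] from w0 [0.58329534 0.24463935 0.103     ]
[[0.65143667 0.28916758 0.1       ]
 [0.62413389 0.1814329  0.1       ]
 [0.51636045 0.20807139 0.1       ]
 [0.54338383 0.31517072 0.1       ]] [0.58382871 0.24846065 0.1       ] [0.11113767 0.11114046 0.11101677 0.110456  ]
[387.05579641 265.41955728] [113.16608421 221.57137314]
[244.1290143  272.45120104] [213.65454499 211.10589106]
```

Run:
```python
from h import *
o=lambda: robot.observe()
robot.set_gripper(0.0); print(robot.tip_reach,o()["gripper_width"])
x,y=.5837,.2482
robot.move_pose([x,y,.21],[180,0,20]); robot.pause(.2); f0=o()["ft_force"]
g=robot.line_to([x,y,.165],vel=.02,guard=2); s=o();print(g,s["tool_pos"],np.subtract(s["ft_force"],f0),s["time"])
z=s["tool_pos"][2]
g=robot.line_to([x,y,z-.009],vel=.015,guard=9); robot.pause(.15); s=o();print(g,s["tool_pos"],np.subtract(s["ft_force"],f0))
robot.line_to([x,y,.27],vel=.12); robot.set_gripper(.085)
robot.pause(.3); C=cal("wrist"); np.save("w2.npy",np.array(list(C),dtype=object),allow_pickle=True)
cv2.imwrite("pics/w2.png",robot.grab_frame("wrist")); print(o()["time"],o()["tool_pos"])
```

```text
0.0726 -2.8214650991433673e-05
True [0.58364493 0.24820268 0.17745687] [0.04862255 1.12168164 1.86423304] 6.7917
True [0.58372477 0.24822657 0.17411835] [-4.1335141   0.01251176  9.73778687]
9.4333 [0.58369004 0.2482041  0.26999922]
```

View pics/w2.png

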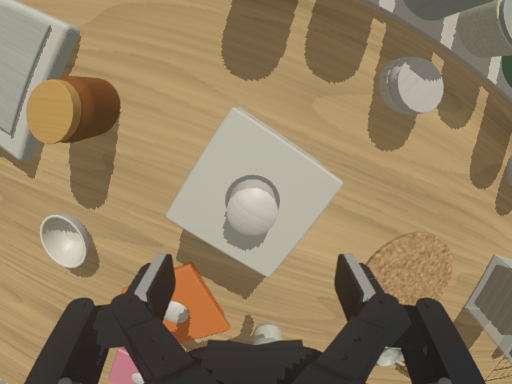

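The button has sprung out: its crown is at (251,207), raised clear of its well. Next I grip it with the tips just over the plate, checking for contact with a guard on the way down, and lift.

Run:
```python
from h import *
o=lambda: robot.observe()
W=tuple(np.load("w2.npy",allow_pickle=True)); print(at_z(W,"wrist",251,207,.126))
x,y=.5837,.2482
robot.line_to([x,y,.20],vel=.12)
print(robot.line_to([x,y,.177],vel=.04,guard=6))
robot.set_gripper(.03); s=o(); print(s["gripper_width"],s["tool_pos"],s["ft_force"])
robot.line_to([x,y,.217],vel=.05); s=o(); print(s["gripper_width"],s["ft_force"])
robot.line_to([x,y,.28],vel=.1); robot.pause(.2); s=o(); print(s["gripper_width"],s["ft_force"],s["torque"],s["time"])
cv2.imwrite("pics/w3.png",robot.grab_frame("wrist")); cv2.imwrite("pics/s3.png",robot.grab_frame("side"))
a=np.hstack([cv2.imread("pics/w3.png"),cv2.imread("pics/s3.png")]);cv2.imwrite("pics/c3.png",cv2.resize(a,(800,300)))
```

```text
[0.58686519 0.25051804 0.126     ]
False
0.03817033327794797 [0.58375612 0.24832057 0.17746753] [-0.43672143  1.14415051  4.62177275]
0.03790159642606302 [ 0.33741321  0.44484447 -2.10241003]
0.037872128584330284 [-0.3065249  -0.12574289 -2.85383368] [ 0.01270802 -0.01900721  0.02998858] 13.3167
```

View pics/c3.png

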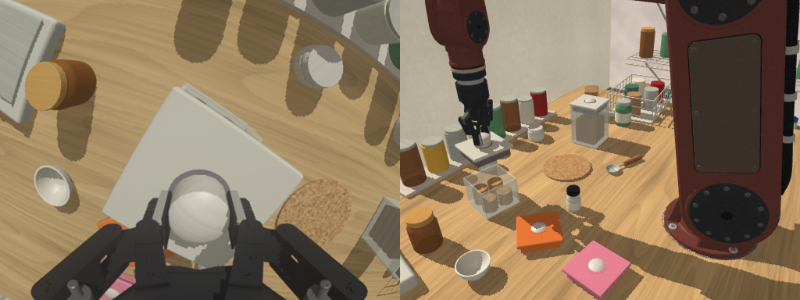

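Run:
```python
from h import *
o=lambda: robot.observe()
C=cal("wrist"); print("crown",at_z(C,"wrist",253.5,265,.229),o()["tool_pos"])
robot.line_to([.508,-.0255,.28],vel=.15); robot.line_to([.508,-.0255,.15],vel=.12); robot.pause(.2)
C=cal("wrist"); cv2.imwrite("pics/w4.png",robot.grab_frame("wrist")); cv2.imwrite("pics/s4.png",robot.grab_frame("scene"))
s=cv2.imread("pics/s4.png"); S=cal("scene")
# expected mat rim, drawn to test the mat estimate; lid plate centre cross
for n,a,K in(("wrist",cv2.imread("pics/w4.png"),C),("scene",s,S)):
    for t in np.linspace(0,2*np.pi,60): cv2.circle(a,tuple(int(round(k)) for k in proj(K,n,[.508+.085*np.cos(t),-.0255+.085*np.sin(t),.008])),1,(0,0,255),-1)
    cv2.imwrite(f"pics/{n}4o.png",a)
a=cv2.imread("pics/wrist4o.png");b=cv2.resize(cv2.imread("pics/scene4o.png")[170:340,130:370],None,fx=2.26,fy=2.26)[:384]
cv2.imwrite("pics/c4.png",cv2.resize(np.hstack([a,b]),None,fx=.75,fy=.75)); print(o()["time"],o()["gripper_width"])
```

```text
crown [0.59261771 0.25041003 0.229     ] [0.58350477 0.24816061 0.27944396]
16.9917 0.03824113638347232
```

View pics/c4.png

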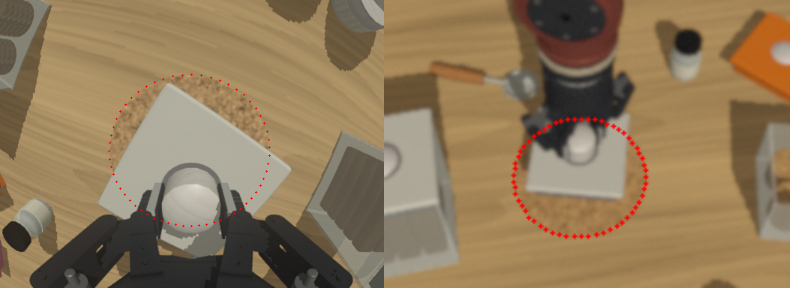

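The rim predicted from my mat estimate lies on the mat in both views. The held lid is level, with visible wrist-view corners at full scale (223,112), (388,224) and (131,272). I measure its centre from those and then lower it.

Run:
```python
from h import *
o=lambda: robot.observe()
C=cal("wrist"); s=o(); z=s["tool_pos"][2]-.0775
c=np.array([at_z(C,"wrist",*p,z) for p in((388,224),(222.7,112),(130.7,272))])
lc=(c[0]+c[2])/2; print(c,lc,np.linalg.norm(c[0]-c[1]),np.linalg.norm(c[1]-c[2]))
d=np.array([.508,-.0255])-lc[:2]; print("corr",d)
d=np.clip(d,-.006,.006)
x,y=np.array([.508,-.0255])+d
robot.line_to([x,y,.128],vel=.06); robot.pause(.2); f0=np.array(o()["ft_force"])
g=robot.line_to([x,y,.110],vel=.012,guard=2.5); robot.pause(.2); s=o(); print(g,s["tool_pos"],s["ft_force"]-f0,s["time"])
```

```text
[[ 0.55178776 -0.09389115  0.07284912]
 [ 0.5766742   0.01437488  0.07284912]
 [ 0.46797515  0.04041216  0.07284912]] [ 0.50988146 -0.02673949  0.07284912] 0.11108945599891844 0.11177398340003886
corr [-0.00188146  0.00123949]
True [ 0.50607001 -0.02431287  0.11722386] [2.69623262 0.30029117 4.87323594] 18.8167
```

Contact came at TCP z = 0.1172, where I expected 0.1175, so the plug is standing on the mat. Now I release, retreat and check.

Run:
```python
from h import *
o=lambda: robot.observe()
robot.set_gripper(.085); robot.pause(.2)
x,y,z=o()["tool_pos"]
robot.line_to([x,y,.20],vel=.08); robot.line_to([x,y,.33],vel=.2); robot.pause(.3)
C=cal("wrist"); np.save("w5.npy",np.array(list(C),dtype=object),allow_pickle=True)
w=robot.grab_frame("wrist"); cv2.imwrite("pics/w5.png",w)
for r,col in((.085,(0,0,255)),):
    for t in np.linspace(0,2*np.pi,60): cv2.circle(w,tuple(int(round(k)) for k in proj(C,"wrist",[.508+r*np.cos(t),-.0255+r*np.sin(t),.008])),1,col,-1)
cv2.imwrite("pics/w5o.png",w)
print(o()["time"],o()["ft_force"])
```

```text
21.8833 [ 0.08312477 -0.35446636 -0.11501177]
```

View pics/w5o.png

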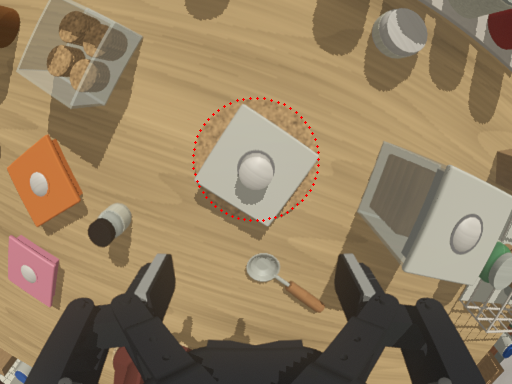

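The lid stands button up on the mat, with corners at (245,105), (318,157), (267,225) and (196,177). The short canister is open and the tall one still shut. One numeric check of the centring, then I hand in.

Run:
```python
from h import *
C=tuple(np.load("w5.npy",allow_pickle=True))
c=np.array([at_z(C,"wrist",*p,.04) for p in((245,105),(318,157),(267,225),(196,177))]);m=c.mean(0);print(m,(m[:2]-[.508,-.0255])*1000)
if np.linalg.norm(m[:2]-[.508,-.0255])<.008: robot.job_done(); print("done",robot.observe()["time"])
```

```text
[ 0.50778971 -0.02702377  0.04      ] [-0.21029378 -1.52376932]
the job is handed in; nothing more can be done
the job is handed in; nothing more can be done
```

The short canister is open, and its lid stands button up in the middle of the cork mat. I handed the job in at about 22 s of the 48 s allowed, and it reported no verdict.

- **Opening:** I pressed the short lid's button with the closed fingertips, and it sprang out. I then gripped the button, lifted the lid straight out, and lowered it onto the mat until a guarded touch stopped it.
- **Placing:** The touch came at tool height 0.1172 m, against 0.1175 m expected. The last wrist picture puts the lid centre about 1.5 mm from the mat centre.
- **Other objects:** In that picture the tall canister is shut and the gripper is clear of everything.

These checks disagreed or came out odd:

- **Side camera:** It put the short button and the mat about 10–15 mm away from the other cameras. I relied on the wrist and scene cameras.
- **Lid size:** The lid's sides measured about 111 mm instead of 116 mm, possibly because of rounded corners or my corner picks. This does not affect its centre.
- **Button press:** From first contact to the stop, my measured press was only 3.3 mm instead of about 5 mm. The contact guard probably triggered after the button had already begun to move, since it did unlatch.

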